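# Present both codes of a vial tray to the reader

### The arm

A 7-joint arm with a two-finger parallel gripper is mounted at the origin on the work surface. World frame = base frame: x ahead of the robot, y to its left, z up, the work surface at z = 0. Lengths are in m, angles in rad, forces in N, time in s.
With the tool pointing down it reaches from about 0.425 to 0.925 m from the base axis. Payload 6.8 kg.
Tool frame: the origin (TCP) lies at the very end of the fingers, on their centre line; the grasp point (between the pads) lies bot.grip_depth behind it (bot.grip_depth is the distance from the TCP to the grasp point, in m); z points along the fingers, y is the line along which they close (so a half turn about z gives the same grasp; the last joint's range is limited). The gripper opens to 85 mm and grips with 20 to 120 N. Pads are 22 mm wide; open, the fingers measure 114 mm over their backs; the gripper's body (76 mm by 85 mm) begins 54 mm behind the grasp point. The pads swing forward as they close: fully open they stand 13 mm farther back than shut.
Start: joints at [1.205, 0.477, 0.022, 1.555, -0.011, 1.109, -0.083], TCP at [0.172, -0.653, 0.231] pointing down, gripper open.
Joint ranges: [-2.96, 2.96], [-0.34, 2.1], [-1.41, 1.46], [0.24, 2.44], [-1.37, 4.51], [0.17, 1.92], [-2.96, 2.96]. Speed limits (rad/s): [2.39, 2.39, 3.14, 3.14, 3.14, 3.14, 3.14].

### API

Orientations are given as a unit quaternion [w, x, y, z].
In Python, from station import bot gives the robot as it stands.
- The arm moves only by the tool send_rows, never from a script. Its arguments are lists of equal length, an entry for each row: "slide": the shift along the tool's x, y, z in mm, a list of three; "roll": the turn about the tool's z in degrees; "claw": the opening, from 0 (shut) to 1 (fully open). A call has exactly 8 rows; each row is the pose to reach, as a shift and turn from the pose commanded when the call began, along the tool's axes at that moment; what a row does not reach only later rows make up. A row lasts 1/12 s, in which the tool goes at most 41.7 mm and 7.16 degrees, less where a joint would pass 70% of its speed; a pose out of reach is approached as far as the arm can. A call with a gripper value outside its range is refused whole. The fingers move at their own pace and stop on an object; "force" is the grip in N (left out, the last holds). Time passes only in rows, so rows that repeat a pose let the fingers close, or fill a call up. It gives the time, the measured TCP pose, the force, the opening and the grip force at its end, in the units of the state.
- bot.get_obs(): the state, without advancing time (a new reading comes with each control period).
- bot.read_camera(name): name is "scene" or "top" or "wrist"; returns the picture (480x640x3 uint8, red, green, blue); there is no depth.
- bot.camera_model(name): a dict with "camera_matrix" (3x3 intrinsics, pixels), "camera_from_world" (4x4, takes a point from world to camera coordinates). Camera axes: x right, y down, z forward; pixel columns grow to the right and rows downward; lengths in m; the calibration is good to about 2 mm. A picture is of the moment at which its call begins: read the wrist's pose just before it. camera_model takes no time and is no camera call; for the wrist camera it gives the pose at the moment of the call.
- bot.hand_in(): hands the job in; it is judged then, once.
The state is a dict: "t": time; "q": joint angles; "joint_vel": joint speeds; "joint_torque": joint torques, N m; "eef_pos": TCP position; "tool_rot": TCP orientation; "contact_force": force on the tool from outside, world axes, zero at the start; "torque": the same for the moment, N m; "gripper_width": opening from 0.0 (shut) to 1.0 (fully open); "grasp_force": force on a finger pad.
Only numpy, scipy, OpenCV 4.12 (cv2) and the standard library are available. Lean on these libraries where they do the work, as an engineer would, in place of code of your own. Each camera call takes 0.05 s, during which the arm holds its last target. There are 200 camera calls.

### The job

Register the vial tray at the code reader: slide it under the hood until its purple-labelled long side lies flush against the reader's plate with the label in front of the window, and hold it there half a second. Then draw it back, turn it on the table and slide its green-labelled end flush against the plate in the same way, and leave it standing there. Slide the tray, never lift or tip it, and leave the other things on the table where they are.

Things in the scene. Friction and masses are not known exactly. Their poses are not given: they have to be found in the camera images.
- tray: White vial tray, 140 mm long (its x), 100 mm wide (its y), walls 42 mm high, 0.22 to 0.45 kg, slides on the table. Origin: centre of its underside, z up. Purple code label on the middle of its long +y side, green one on the middle of its +x end; each also colours the rim above it. Other sides plain. Blue-capped vials, fixed in the tray, rise to 46 mm, 25 mm or more from its long centre line.
- channel (a point): Middle of the open channel along the tray's long centre line, on its floor, 6 mm above the tray's underside; axes as the tray's. Channel 124 mm long (x), 40 mm wide (y): fingers can reach in and push on its walls. Its ends are the bare end walls, 8 mm thick, 42 mm high; its sides are rigid foam blocks, 32 mm high, filling the space to the 6 mm thick long walls.
- purple_code (a point): Centre of the purple label: middle of the tray's long +y outer face, 25 mm above its underside, at (0, 50, 25) mm in the tray's frame; axes as the tray's.
- green_code (a point): Centre of the green label: middle of the tray's +x end face, 25 mm above its underside, at (70, 0, 25) mm in the tray's frame; axes as the tray's.
- reader: Fixed code reader: upright aluminium contact plate 180 mm wide (its x) with a white body behind it (on its +y side), 110 mm deep in all, at most 74 mm high. The plate's front face is the plane y = 0 of this frame and looks to its -y, where the tray comes from. Origin: on the table below the middle of the plate's front face.
- hood (a point): Middle of the front edge of the reader's hood, at its underside: an aluminium lip 180 mm wide that juts 22 mm out over the front of the plate, underside 60 mm and top 66 mm above the table; the tray passes beneath it. A red mark on its top shows the middle of the plate.
- window (a point): Centre of the reader's small black window in the plate's front face, 25 mm above the table; axes as the reader's (-y points out of the plate, x runs along it).
- saline: Bystander: clear saline bottle with white cap, 68 mm wide, 170 mm tall. Origin: centre of its underside.
- pills: Bystander: black jar with yellow cap, 52 mm wide, 85 mm tall. Origin: centre of its underside.
- carton: Bystander: white medicine carton with a red band, 100 x 60 x 45 mm. Origin: centre of its underside.
- syringe: Bystander: syringe lying flat along its own x, about 190 mm long, 40 mm wide, 22 mm high. Origin: on the table, below the middle of its barrel.
- vial: Bystander: small glass vial with blue cap, 26 mm wide, 45 mm tall. Origin: centre of its underside.
- tape: Bystander: roll of tape lying flat, 80 mm wide, 24 mm high. Origin: centre of its underside.
Not all that is in view belongs to the job. Leave any orange look-alike of the tray alone.

How it is judged:
On the way, in this order (a step that is already met when the one before it is completed fails the run):
1. the purple-labelled side is flush against the plate, its label in front of the window (y of purple_code in the frame of window between -0.005 and 0.005 m and x of purple_code in the frame of window between -0.015 and 0.015 m and angle between the y axis of tray and the y axis of window, either way round below 0.07 rad and angle between tray's own z axis and vertical below 0.08 rad), for 0.3 s.
2. the green-labelled end is flush against the plate, its label in front of the window (y of green_code in the frame of window between -0.005 and 0.005 m and x of green_code in the frame of window between -0.015 and 0.015 m and angle between the x axis of tray and the y axis of window, either way round below 0.07 rad and angle between tray's own z axis and vertical below 0.08 rad), for 0.2 s.
At the end, for the whole second after the job is handed in: The tray stands flat and at rest on the table with its green-labelled end against the plate: the label's centre within 5 mm of the plate and within 15 mm of the window's middle sideways, the end square to the plate within 4 degrees (0.07 rad) (all of step 2 and linear speed of tray below 0.01 m/s and angular speed of tray below 0.05 rad/s and height (world z) of tray below 0.005 m); the robot touches nothing.
It fails at once if the tray is lifted (more than 15 mm) or tipped (more than 0.3 rad) (height (world z) of tray above 0.015 m or angle between tray's own z axis and vertical above 0.3 rad).
It fails at once if a bystander is moved by more than 20 mm (distance of any of saline, pills, carton, syringe, vial, tape from where it was at the start of the episode above 0.02 m).
It also fails if it takes over 54 s, if anything falls off the work surface, if the arm or the gripper's body presses on something with over 40 N, if the wrist force passes 120 N, or if a joint passes its speed limit or range.

## Working session

There is one attempt and no reset: what is moved stays moved. The work goes in short steps, Python scripts to look and compute and a tool call to move; the robot and the scene stay as the last step left them, time stands still between calls to the robot, and variables do not carry over. Pictures are saved under pics/ and viewed, at most 10 in all, crops included, and the job is handed in when it is done.

Besides the shell and the picture viewer there is one more tool, called after "Call:" in YAML: its name, and indented under it one key for each argument. send_rows: Moves the arm, as the interface text tells. Its arguments: {"type":"object","properties":{"slide":{"type":"array","items":{"type":"array","items":{"type":"number"}}},"roll":{"type":"array","items":{"type":"number"}},"claw":{"type":"array","items":{"type":"number"}},"force":{"type":"number"}},"required":["slide","roll","claw"]}

```bash
ls; mkdir -p pics; python3 - <<'E'
from station import bot
import cv2
o=bot.get_obs();print(o['t'],o['eef_pos'],o['tool_rot'],o['gripper_width'],bot.grip_depth)
for n in ("top","scene"):
    m=bot.camera_model(n);print(n,m['camera_matrix'],m['camera_from_world'])
    cv2.imwrite(f"pics/{n}0.png",bot.read_camera(n)[:,:,::-1])
E
```

```text
pics
0.0 [ 0.17192877 -0.65212216  0.23032385] [-8.86108904e-04  9.91702446e-01  1.28551307e-01 -1.87108196e-04] 1.0006069594544262 0.0187
top [[527.95063228   0.         318.46885045]
 [  0.         527.95063228 236.78724266]
 [  0.           0.           1.        ]] [[-0.00850835 -0.99980288  0.01793888 -0.10925149]
 [-0.9916396   0.00612623 -0.12889285  0.54780584]
 [ 0.12875754 -0.01888557 -0.99149626  1.39122174]
 [ 0.          0.          0.          1.        ]]
scene [[545.15645047   0.         327.31506399]
 [  0.         545.15645047 242.64655596]
 [  0.           0.           1.        ]] [[ 0.23371219  0.97207479 -0.02119496 -0.02890648]
 [ 0.54428828 -0.14886205 -0.82558486 -0.2436353 ]
 [-0.80568535  0.18141307 -0.56387979  1.63936422]
 [ 0.          0.          0.          1.        ]]
```

View pics/top0.png

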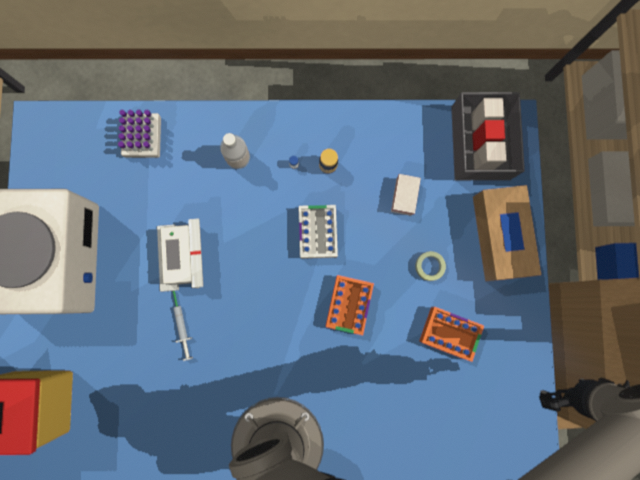

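View pics/scene0.png

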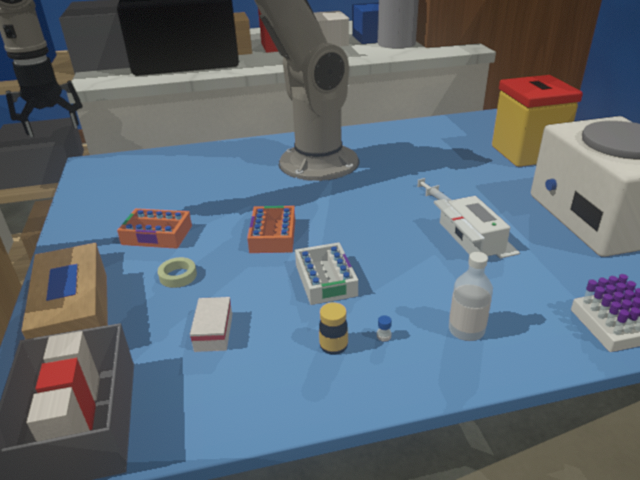

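Candidates in the top view are the white tray (318,231), the orange look-alikes (350,305) and (452,334), and the purple-capped rack (138,133). I choose the white tray, with its green rim at the top (world +x). The reader is at (180,253), with its red mark near (196,253). I'll check the tray in a close crop.

```bash
cat > h.py <<'E'
import numpy as np, cv2
from station import bot
def ray(m,uv,z):
    K=np.array(m['camera_matrix']);T=np.array(m['camera_from_world']);R=T[:3,:3];c=-R.T@T[:3,3]
    uv=np.atleast_2d(np.array(uv,float));d=np.c_[(uv-K[:2,2])/np.diag(K)[:2],np.ones(len(uv))]@R
    return c+d*((z-c[2])/d[:,2])[:,None]
def blobs(img,lo,hi,roi,minA=6):
    """HSV mask blobs in roi (u0,v0,u1,v1) -> list of (area, centroid, contour)"""
    u0,v0,u1,v1=roi;h=cv2.cvtColor(img,cv2.COLOR_RGB2HSV)[v0:v1,u0:u1]
    m=cv2.inRange(h,np.array(lo),np.array(hi))
    n,l,s,c=cv2.connectedComponentsWithStats(m)
    return sorted([(int(s[i,4]),(c[i]+[u0,v0]).round(1)) for i in range(1,n) if s[i,4]>=minA],key=lambda b:-b[0])
def tool():
    o=bot.get_obs();w,x,y,z=o['tool_rot'] if len(o['tool_rot'])==4 else o['tool_rot']
    from scipy.spatial.transform import Rotation as Ro
    return o,np.array(o['eef_pos']),Ro.from_quat([x,y,z,w]).as_matrix()
E
python3 - <<'E'
from h import *
m=bot.camera_model('top');im=cv2.imread('pics/top0.png')
cv2.imwrite('pics/crop0.png',cv2.resize(im[190:300,140:360],None,fx=3.6,fy=3.6,interpolation=cv2.INTER_CUBIC))
r=im[:,:,::-1].copy()
g=blobs(r,(45,80,40),(80,255,255),(290,195,345,265));p=blobs(r,(125,50,40),(160,255,255),(290,195,345,265),2)
red=blobs(r,(0,120,80),(8,255,255),(150,215,215,300),2)
print(g,p,red);print('green rim',ray(m,[g[0][1]],.042),'red',ray(m,[b[1] for b in red],.066))
h=cv2.cvtColor(r,cv2.COLOR_RGB2HSV)
for roi,z in (((290,195,345,265),.042),((140,205,220,300),.066)):
    u0,v0,u1,v1=roi
    k=cv2.inRange(h[v0:v1,u0:u1],np.array((0,0,130)),np.array((179,70,255)))
    c=max(cv2.findContours(k,0,2)[0],key=cv2.contourArea)
    b=cv2.boxPoints(cv2.minAreaRect(c))+[u0,v0];print(b.round(1).tolist(),ray(m,b,z).round(4).tolist())
E
```

```text
[(45, array([316.5, 206.9]))] [(48, array([300.1, 230.3]))] [(24, array([195.2, 252.2]))]
green rim [[ 0.628072   -0.10852119  0.042     ]] red [[0.50432731 0.21146351 0.066     ]]
[[297.6, 204.9], [336.2, 203.8], [337.6, 257.3], [299.1, 258.4]] [[0.6338, -0.0574, 0.042], [0.6363, -0.162, 0.042], [0.4905, -0.1641, 0.042], [0.4883, -0.0609, 0.042]]
[[155.2, 220.2], [199.4, 217.7], [203.4, 289.0], [159.1, 291.4]] [[0.5902, 0.3187, 0.066], [0.5961, 0.2023, 0.066], [0.408, 0.1882, 0.066], [0.4025, 0.3026, 0.066]]
```

View pics/crop0.png

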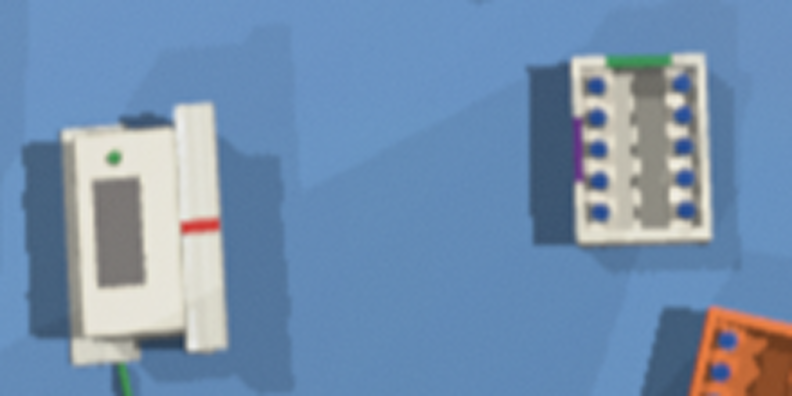

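The crop shows the white tray with its green rim facing +x and its purple rim facing the reader, so it is the right one. The hood's front edge runs from about (199,218) to (203,289). Next I move above the tray.

Call:
send_rows:
  slide:
    - [35, -29, 0]
    - [70, -58, 0]
    - [105, -86, 0]
    - [140, -115, 0]
    - [172, -142, 0]
    - [204, -168, 0]
    - [236, -194, 0]
    - [258, -212, 0]
  roll: [0, 0, 0, 0, 0, 0, 0, 0]
  claw: [0, 0, 0, 0, 0, 0, 0, 0]
  force: 20

```text
t: 0.77
eef_pos: [0.3677, -0.3805, 0.2312]
tool_rot: [-0.0, 0.992, 0.128, -0.0]
contact_force: [0.4, -0.8, 1.0]
gripper_width: -0.003
grasp_force: 0.0
```

Call:
send_rows:
  slide:
    - [35, -29, 0]
    - [70, -58, 0]
    - [105, -86, 0]
    - [140, -115, 0]
    - [172, -142, 0]
    - [204, -168, 0]
    - [236, -194, 0]
    - [257, -212, 0]
  roll: [2, 4, 6, 8, 10, 12, 14, 14]
  claw: [0, 0, 0, 0, 0, 0, 0, 0]

```text
t: 1.43
eef_pos: [0.5623, -0.1101, 0.2311]
tool_rot: [0.0, 1.0, 0.006, -0.0]
contact_force: [1.1, -1.0, 0.6]
gripper_width: 0.002
grasp_force: 0.0
```

Call:
send_rows:
  slide:
    - [0, 0, 0]
    - [0, 0, 0]
    - [0, 0, 0]
    - [0, 0, 0]
    - [0, 0, 0]
    - [0, 0, 0]
    - [0, 0, 0]
    - [0, 0, 0]
  roll: [0, 0, 0, 0, 0, 0, 0, 0]
  claw: [0, 0, 0, 0, 0, 0, 0, 0]

```text
t: 2.1
eef_pos: [0.5614, -0.1125, 0.2314]
tool_rot: [0.0, 1.0, 0.006, 0.0]
contact_force: [0.5, -0.3, 1.2]
gripper_width: 0.004
grasp_force: 0.0
```

```bash
python3 - <<'E'
from h import *
o,p,R=tool();print(o['t'],p,np.degrees(np.arctan2(R[1,0],R[0,0])),R[2,2],np.round(o['q'],2),o['gripper_width'],o['contact_force'])
m=bot.camera_model('wrist');print(m)
cv2.imwrite('pics/w1.png',bot.read_camera('wrist')[:,:,::-1])
E
```

```text
2.1 [ 0.56139622 -0.11253741  0.23142021] 0.7117392599212055 -0.9999999776447801 [ 0.29  0.32 -0.25  1.79  0.09  1.04 -1.55] 0.0036807763193253827 [ 0.50013049 -0.28086806  1.20942176]
{'camera_matrix': array([[369.17481374,   0.        , 318.71818948],
       [  0.        , 369.17481374, 233.26540684],
       [  0.        ,   0.        ,   1.        ]]), 'camera_from_world': array([[ 0.01299975, -0.999915  ,  0.00100437, -0.12028026],
       [-0.9571524 , -0.01215318,  0.28932955,  0.49755099],
       [-0.28929275, -0.00472255, -0.95722902,  0.54109441],
       [ 0.        ,  0.        ,  0.        ,  1.        ]])}
```

View pics/w1.png

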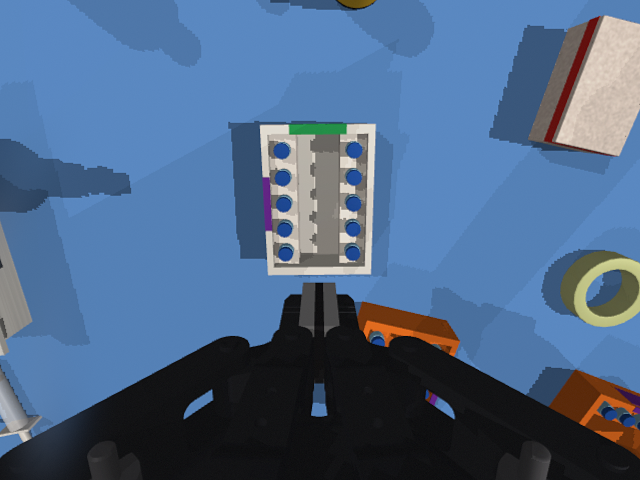

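The wrist view shows the rim corners at about (260,124), (376,124), (371,275) and (268,275), with the green rim at the top and purple on the left.

```bash
python3 - <<'E'
from h import *
o,p,R=tool();m=bot.camera_model('wrist')
c=ray(m,[(260.5,124.5),(376,124.5),(371.5,275),(268,275)],.042)
print(c.round(4).tolist(),c.mean(0));e=c[0]-c[3]+c[1]-c[2];f=c[0]-c[1]+c[3]-c[2]
print(np.linalg.norm(e)/2,np.linalg.norm(f)/2,np.degrees(np.arctan2(e[1],e[0])),np.degrees(np.arctan2(-f[0],f[1])))
print(R.T@(c.mean(0)-p))
E
```

```text
[[0.6314, -0.0616, 0.042], [0.6327, -0.1612, 0.042], [0.4923, -0.165, 0.042], [0.491, -0.0643, 0.042]] [ 0.56185229 -0.11305384  0.042     ]
0.1404826538303699 0.10018959894469215 1.33713203689803 0.7508349634366966
[0.00030112 0.00068622 0.18940079]
```

Call:
send_rows:
  slide:
    - [0, 1, 40]
    - [0, 1, 80]
    - [0, 1, 118]
    - [0, 1, 150]
    - [0, 1, 178]
    - [0, 1, 198]
    - [0, 1, 212]
    - [0, 1, 219]
  roll: [0, 0, 0, 0, 0, 0, 0, 0]
  claw: [0, 0, 0, 0, 0, 0, 0, 0]

```text
t: 2.82
eef_pos: [0.5604, -0.1128, 0.0102]
tool_rot: [-0.0, 1.0, 0.007, -0.002]
contact_force: [-0.7, 0.4, 0.2]
gripper_width: 0.001
grasp_force: 0.0
```

Call:
send_rows:
  slide:
    - [0, 0, 0]
    - [0, 0, 0]
    - [0, 0, 0]
    - [0, 0, 0]
    - [0, 0, 0]
    - [0, 0, 0]
    - [0, 0, 0]
    - [0, 0, 0]
  roll: [0, 0, 0, 0, 0, 0, 0, 0]
  claw: [0, 0.05, 0.1, 0.15, 0.2, 0.25, 0.25, 0.25]
  force: 20

```text
t: 3.48
eef_pos: [0.5627, -0.1129, 0.0135]
tool_rot: [0.0, 1.0, 0.007, 0.001]
contact_force: [0.4, 1.1, 7.5]
gripper_width: 0.156
grasp_force: 19.9
```

Call:
send_rows:
  slide:
    - [-3, -12, 0]
    - [-9, -36, 0]
    - [-16, -66, 0]
    - [-24, -98, 0]
    - [-33, -132, 0]
    - [-41, -166, 0]
    - [-49, -196, 0]
    - [-53, -214, 0]
  roll: [0, -0.5, -1, -1.5, -2, -2.5, -3, -3]
  claw: [0.25, 0.25, 0.25, 0.25, 0.25, 0.25, 0.25, 0.25]

```text
t: 4.15
eef_pos: [0.506, 0.1027, 0.0135]
tool_rot: [0.0, 0.999, 0.034, 0.001]
contact_force: [2.1, -6.5, 7.2]
gripper_width: 0.155
grasp_force: 20.0
```

Call:
send_rows:
  slide:
    - [0, 0, 0]
    - [0, 0, 0]
    - [0, 0, 0]
    - [0, 0, 0]
    - [0, 0, 0]
    - [0, 0, 0]
    - [0, 0, 0]
    - [0, 0, 0]
  roll: [0, 0, 0, 0, 0, 0, 0, 0]
  claw: [0.25, 0.25, 0.25, 0.25, 0.25, 0.25, 0.25, 0.25]

```text
t: 4.82
eef_pos: [0.5064, 0.1032, 0.0134]
tool_rot: [-0.001, 0.999, 0.034, 0.001]
contact_force: [-1.6, 6.8, 7.5]
gripper_width: 0.16
grasp_force: 20.1
```

```bash
python3 - <<'E'
from h import *
o,p,R=tool();print(o['t'],p,np.degrees(np.arctan2(R[1,0],R[0,0])),np.round(o['q'],2),o['gripper_width'],o['contact_force'])
np.save('wm2.npy',np.array(bot.camera_model('wrist')['camera_from_world']))
a=bot.read_camera('wrist')[:,:,::-1];cv2.imwrite('pics/w2.png',a)
b=bot.read_camera('top')[:,:,::-1];cv2.imwrite('pics/t2.png',b)
c=np.zeros((600,800,3),np.uint8);c[:300,:400]=cv2.resize(a,(400,300));c[:]=cv2.resize(a,(800,600))
c[340:,:]=cv2.resize(b[200:265+13,140:140+240],(800,260),interpolation=cv2.INTER_CUBIC)
cv2.imwrite('pics/c2.png',c)
E
```

```text
4.8167 [0.50643833 0.10321114 0.0134404 ] 3.8942784010888736 [-0.15  0.55 -0.21  2.07  0.21  0.54 -2.01] 0.16025690705616505 [-1.56748629  6.81075849  7.54748456]
```

View pics/c2.png

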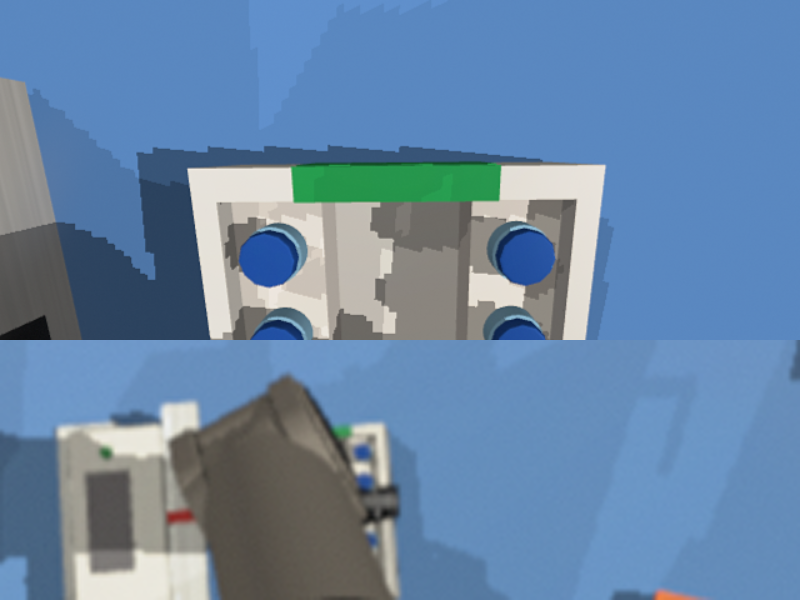

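The tray moved with the gripper. The hood edge shows at the left. I'll fit the hood's front edge in both views to get the plate's angle.

```bash
python3 - <<'E'
from h import *
m=bot.camera_model('top');im=cv2.imread('pics/top0.png')
def edge(m,im,rows,u0,u1,z,cols=None):
    h=cv2.cvtColor(im,cv2.COLOR_BGR2HSV)[:,:,1].astype(float); P=[]
    for v in rows:
        s=cv2.GaussianBlur(h[v:v+1,u0:u1],(3,1),0)[0]; d=np.abs(np.diff(s));i=d.argmax()
        w=d[max(0,i-1):i+2];P.append((u0+.5+(np.arange(max(0,i-1),max(0,i-1)+len(w))*w).sum()/w.sum(),v))
    P=np.array(P);f=np.polyfit(P[:,1],P[:,0],1);r=P[:,0]-np.polyval(f,P[:,1]);P=P[np.abs(r)<1.0]
    W=ray(m,P,z);g=np.polyfit(W[:,0],W[:,1],1);print(len(P),'angle',np.degrees(np.arctan(g[0])),'y at x=.5',np.polyval(g,.5),'px',P[0],P[-1],'x',W[0,0],W[-1,0])
for z in(.06,.066): edge(m,im,range(222,286),194,212,z)
w=cv2.imread('pics/w2.png');cv2.imwrite('pics/w2c.png',w[:,:400])
E
```

```text
61 angle 4.418155096789245 y at x=.5 0.1961817373418005 px [199.51322751 222.        ] [203.26923077 285.        ] x 0.5855157505281654 0.4185262468289623
61 angle 4.418155096789238 y at x=.5 0.19500962865255786 px [199.51322751 222.        ] [203.26923077 285.        ] x 0.5845573188981774 0.4182876186124346
```

View pics/w2c.png

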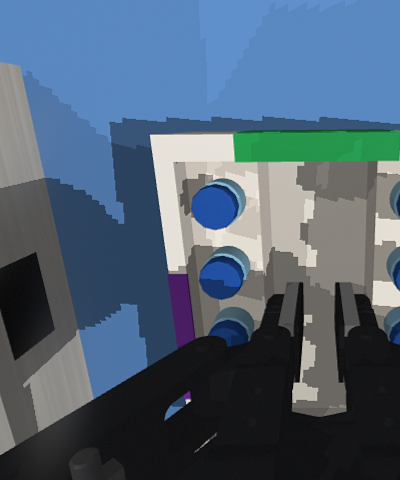

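The wrist view shows the foot of the plate as a line from about (20,64) to (93,400). The black window is at about (38,252) to (55,330) along its near edge.

```bash
python3 - <<'E'
from h import *
m=bot.camera_model('wrist');m['camera_from_world']=np.load('wm2.npy')
im=cv2.imread('pics/w2.png');h=cv2.cvtColor(im,cv2.COLOR_BGR2HSV)[:,:,1].astype(float)
P=[]
for v in range(75,390,3):
    e=20+(v-64)*73/336;u0=int(e-12);u1=u0+25;u0=max(u0,0)
    d=np.abs(np.diff(cv2.GaussianBlur(h[v:v+1,u0:u1],(5,1),0)[0]));P.append((u0+.5+d.argmax(),v))
P=np.array(P);
for _ in range(4):
    f=np.polyfit(P[:,1],P[:,0],1);r=P[:,0]-np.polyval(f,P[:,1]);P=P[np.abs(r)<max(1.2,r.std()*1.5)]
W=ray(m,P,0);g=np.polyfit(W[:,0],W[:,1],1)
print(len(P),P[0],P[-1],np.degrees(np.arctan(g[0])),'plate y at .5',np.polyval(g,.5),W[0],W[-1])
# window corners: intersect with plate plane
T=m['camera_from_world'];R=T[:3,:3];c=-R.T@T[:3,3];K=m['camera_matrix']
for uv in((38,252),(55,330),(15,360),(0,268)):
    d=R.T@np.linalg.solve(K,[*uv,1]);t=(g[1]+g[0]*c[0]-c[1])/(d[1]-g[0]*d[0]);print((c+t*d).round(4))
t=bot.camera_model('top');b=blobs(cv2.imread('pics/top0.png')[:,:,::-1].copy(),(0,120,80),(8,255,255),(150,215,215,300),2)
a=np.arctan(g[0]);x0=ray(t,[b[0][1]],.066)[0]
print('red',x0)
E
```

```text
105 [21.5 75. ] [ 90.5 387. ] 4.430166651382113 plate y at .5 0.2186954017315012 [0.58875519 0.22561133 0.        ] [0.44315722 0.21443869 0.        ]
[0.5198 0.2202 0.0127]
[0.484  0.2175 0.0136]
[0.4845 0.2175 0.0357]
[0.5204 0.2203 0.0315]
red [0.50432731 0.21146351 0.066     ]
```

```bash
python3 - <<'E'
from h import *
m=bot.camera_model('wrist');m['camera_from_world']=np.load('wm2.npy')
c=ray(m,[(150.5,134.5),(484,132),(168,272)],.042);f=c[0]-c[1];a=np.arctan2(-f[0],f[1]);g=c[0]-c[2]
print(c,np.linalg.norm(f),np.degrees(a),np.degrees(np.arctan2(g[1],g[0])))
ctr=(c[0]+c[1])/2-.07*np.array([np.cos(a),np.sin(a),0]);print(ctr)
E
```

```text
[[0.57203938 0.15800576 0.042     ]
 [0.57960313 0.05853655 0.042     ]
 [0.52773997 0.15492179 0.042     ]] 0.09975636561143567 4.348464955076727 3.9823050996792166
[0.50602276 0.1029636  0.042     ]
```

Call:
send_rows:
  slide:
    - [1, -10, 0]
    - [1, -22, 0]
    - [2, -34, 0]
    - [3, -45, 0]
    - [4, -53, 0]
    - [4, -58, 0]
    - [4, -60, 0]
    - [4, -60, 0]
  roll: [0, 0, 0, 0, 0, 0, 0, 0]
  claw: [0.25, 0.25, 0.25, 0.25, 0.25, 0.25, 0.25, 0.25]

```text
t: 5.58
eef_pos: [0.5072, 0.156, 0.0135]
tool_rot: [0.003, 1.0, 0.031, 0.001]
contact_force: [0.3, -12.3, 13.2]
gripper_width: 0.155
grasp_force: 20.1
```

Call:
send_rows:
  slide:
    - [0, 0, 0]
    - [0, 0, 0]
    - [0, 0, 0]
    - [0, 0, 0]
    - [0, 0, 0]
    - [0, 0, 0]
    - [0, 0, 0]
    - [0, 0, 0]
  roll: [0, 0, 0, 0, 0, 0, 0, 0]
  claw: [0.25, 0.25, 0.25, 0.25, 0.25, 0.25, 0.25, 0.25]

```text
t: 6.25
eef_pos: [0.5072, 0.156, 0.0135]
tool_rot: [0.002, 1.0, 0.031, 0.001]
contact_force: [0.1, -11.4, 11.3]
gripper_width: 0.156
grasp_force: 20.1
```

```bash
python3 - <<'E'
from h import *
o,p,R=tool();print(o['t'],p,np.degrees(np.arctan2(R[1,0],R[0,0])),o['contact_force'],o['torque'],R[2])
np.save('wm3.npy',np.array(bot.camera_model('wrist')['camera_from_world']))
a=bot.read_camera('wrist')[:,:,::-1];cv2.imwrite('pics/w3.png',a)
E
```

```text
6.25 [0.50722164 0.15601437 0.0134736 ] 3.5280517152892874 [  0.07056795 -11.40556871  11.29312839] [-1.85399098  0.03693293 -0.00285711] [ 0.00106324  0.0046938  -0.99998842]
```

View pics/w3.png

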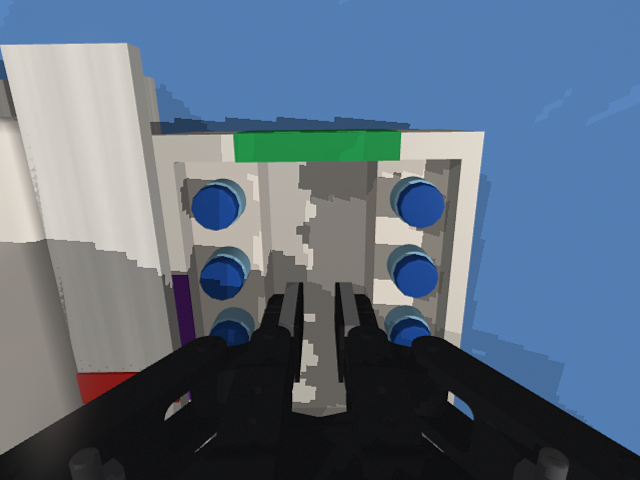

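The gripper's outer knuckle at (205,340) meets the hood, because the knuckles spread sideways along the closing line. For the purple side the closing line must run along the channel. I'll back off, shut the fingers, turn them in the channel, open them partly and push on the foam wall.

Call:
send_rows:
  slide:
    - [0, 6, 0]
    - [0, 16, 0]
    - [0, 27, 0]
    - [0, 34, 0]
    - [0, 36, 0]
    - [0, 36, 0]
    - [0, 36, 0]
    - [0, 36, 0]
  roll: [0, 0, 0, 0, 0, 0, 0, 0]
  claw: [0.25, 0.25, 0.25, 0.25, 0.25, 0, 0, 0]

```text
t: 6.97
eef_pos: [0.508, 0.1244, 0.0124]
tool_rot: [0.0, 0.999, 0.033, -0.0]
contact_force: [-0.4, 0.1, -0.5]
gripper_width: -0.003
grasp_force: 0.0
```

Call:
send_rows:
  slide:
    - [0, 0, 0]
    - [0, 0, 0]
    - [0, 0, 0]
    - [0, 0, 0]
    - [0, 0, 0]
    - [0, 0, 0]
    - [0, 0, 0]
    - [0, 0, 0]
  roll: [-3, -10, -17, -24, -31, -38, -45, -50]
  claw: [0, 0, 0, 0, 0, 0, 0, 0]

```text
t: 7.63
eef_pos: [0.5078, 0.1242, 0.012]
tool_rot: [0.0, 0.891, 0.455, -0.0]
contact_force: [0.4, 0.0, -0.4]
gripper_width: 0.0
grasp_force: 0.0
```

Call:
send_rows:
  slide:
    - [0, 0, 0]
    - [0, 0, 0]
    - [0, 0, 0]
    - [0, 0, 0]
    - [0, 0, 0]
    - [0, 0, 0]
    - [0, 0, 0]
    - [0, 0, 0]
  roll: [-7, -14, -21, -28, -35, -39.5, -39.5, -39.5]
  claw: [0, 0, 0, 0, 0, 0, 0, 0]

```text
t: 8.3
eef_pos: [0.5079, 0.1242, 0.012]
tool_rot: [-0.0, 0.688, 0.726, -0.0]
contact_force: [-0.3, -0.5, 0.7]
gripper_width: 0.0
grasp_force: 0.0
```

Call:
send_rows:
  slide:
    - [0, 0, 0]
    - [0, 0, 0]
    - [0, 0, 1]
    - [0, 0, 2]
    - [0, 0, 3]
    - [0, 0, 3]
    - [0, 0, 3]
    - [0, 0, 3]
  roll: [0, 0, 0, 0, 0, 0, 0, 0]
  claw: [0.2, 0.3, 0.4, 0.5, 0.5, 0.5, 0.5, 0.5]

```text
t: 8.97
eef_pos: [0.5082, 0.1246, 0.0093]
tool_rot: [0.0, 0.687, 0.727, -0.0]
contact_force: [-0.7, -0.2, 0.1]
gripper_width: 0.504
grasp_force: 0.0
```

```bash
python3 - <<'E'
from h import *
o,p,R=tool();print(o['t'],p,np.degrees(np.arctan2(R[1,0],R[0,0])),np.round(o['q'],2),o['contact_force'],o['torque'],o['gripper_width'])
np.save('wm4.npy',np.array(bot.camera_model('wrist')['camera_from_world']))
a=bot.read_camera('wrist')[:,:,::-1];cv2.imwrite('pics/w4.png',a)
E
```

```text
8.9667 [0.50818699 0.12457984 0.00928796] 93.2662687525623 [ 0.11  0.63 -0.59  2.04  0.58  0.64 -0.81] [-0.72751257 -0.19271633  0.13623566] [ 0.00821369 -0.01289099 -0.02081083] 0.5037548060958277
```

View pics/w4.png

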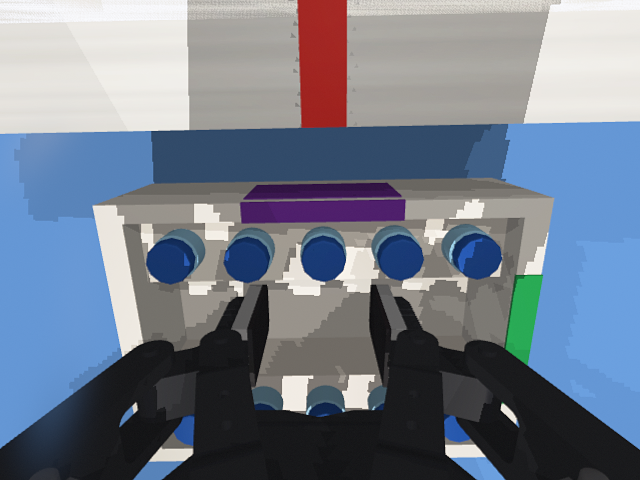

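The view shows the purple rim outer edge from (93,205) to (553,198), with its middle at about (322,202). The red mark's front edge is at (301–347,127), so they are nearly in line.

```bash
cat >> h.py <<'E'
def wm(n):
    m=bot.camera_model('wrist');m['camera_from_world']=np.load(n);return m
A=np.radians(4.43);X=np.array([np.cos(A),np.sin(A)]);Y=np.array([-X[1],X[0]])
def rd(p,w=(0.5030,0.2190)):   # reader frame x,y in mm
    d=(np.atleast_2d(p)[:,:2]-np.array(w))*1000;return np.c_[d@X,d@Y].round(1)
E
python3 - <<'E'
from h import *
m=wm('wm4.npy');c=ray(m,[(93,205),(553,198),(322.5,202)],.042);h=ray(m,[(301,127.5),(347,126.5),(0,134),(640,121.5)],.066)
d=c[1]-c[0];print(c,np.linalg.norm(d),np.degrees(np.arctan2(d[1],d[0])));print('reader frame tray',rd(c));e=h[3]-h[2]
print(h,'hood angle',np.degrees(np.arctan2(e[1],e[0])),rd(h))
E
```

```text
[[0.43595622 0.16993645 0.042     ]
 [0.57517233 0.18012327 0.042     ]
 [0.50560151 0.17487996 0.042     ]] 0.13958830946249823 4.185030863422374
reader frame tray [[-70.6 -43.7]
 [ 69.  -44.3]
 [ -0.8 -44.2]]
[[0.49921167 0.19667313 0.066     ]
 [0.50947811 0.19748078 0.066     ]
 [0.43167201 0.19136926 0.066     ]
 [0.57461938 0.20231103 0.066     ]] hood angle 4.377116056465302 [[ -5.5 -22. ]
 [  4.8 -22. ]
 [-73.2 -22. ]
 [ 70.1 -22.2]]
```

Everything agrees: the tray is 44 mm from the plate, 0.8 mm off sideways and square. Now I push.

Call:
send_rows:
  slide:
    - [4, 0, 0]
    - [10, 0, 0]
    - [18, 0, 0]
    - [26, 0, 0]
    - [34, -1, 0]
    - [41, -1, 0]
    - [46, -1, 0]
    - [50, -1, 0]
  roll: [0, -0.5, -1, -1, -1, -1, -1, -1]
  claw: [0.5, 0.5, 0.5, 0.5, 0.5, 0.5, 0.5, 0.5]

```text
t: 9.68
eef_pos: [0.5041, 0.1753, 0.0093]
tool_rot: [-0.0, 0.68, 0.733, -0.0]
contact_force: [-0.5, -2.9, 2.8]
gripper_width: 0.5
grasp_force: 1.5
```

Call:
send_rows:
  slide:
    - [2, 0, 0]
    - [4, 0, 0]
    - [6, 0, 0]
    - [8, 0, 0]
    - [9, 0, 0]
    - [10, 0, 0]
    - [10, 0, 0]
    - [10, 0, 0]
  roll: [0, 0, 0, 0, 0, 0, 0, 0]
  claw: [0.5, 0.5, 0.5, 0.5, 0.5, 0.5, 0.5, 0.5]

```text
t: 10.35
eef_pos: [0.5041, 0.1781, 0.0093]
tool_rot: [0.003, 0.682, 0.732, -0.004]
contact_force: [-0.3, -15.8, 10.3]
gripper_width: 0.501
grasp_force: 7.8
```

```bash
python3 - <<'E'
from h import *
o,p,R=tool();print(o['t'],p,rd(p),np.degrees(np.arctan2(R[1,0],R[0,0])),o['contact_force'],o['torque'])
np.save('wm5.npy',np.array(bot.camera_model('wrist')['camera_from_world']))
a=bot.read_camera('wrist')[:,:,::-1];cv2.imwrite('pics/w5.png',a)
E
```

```text
10.35 [0.50406732 0.17811475 0.00925214] [[ -2.1 -40.8]] 94.06936496560319 [ -0.34231853 -15.77514825  10.31200476] [-3.11061944  0.25796457  0.34905532]
```

View pics/w5.png

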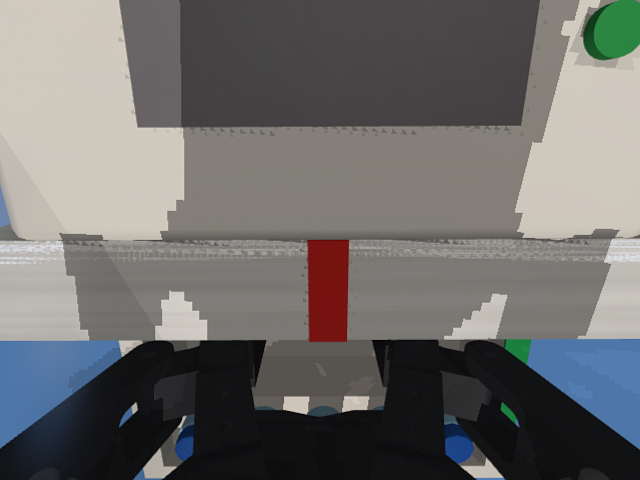

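The hood's red mark at (328,341) lies between the fingers, and contact is about 16 N. I'll check the tray's rear rim numerically against the previous view.

```bash
python3 - <<'E'
from h import *
for n in '45':
    im=cv2.imread(f'pics/w{n}.png');m=wm(f'wm{n}.npy')
    for u in (165,180,460,475):
        h=cv2.cvtColor(im,cv2.COLOR_BGR2HSV)[435:480,u]
        print(n,u,[f"{435+i}:{int(h[i,1])}/{int(h[i,2])}" for i in range(0,45,3)])
    g=cv2.inRange(cv2.cvtColor(im,cv2.COLOR_BGR2HSV)[250:,480:],np.array((45,80,40)),np.array((80,255,255)))
    c=max(cv2.findContours(g,0,2)[0],key=cv2.contourArea)[:,0]+[480,250]
    print(n,'green rows',c[:,1].min(),c[:,1].max(), rd(ray(m,[c[c[:,1].argmin()],c[c[:,1].argmax()],c[c[:,0].argmax()]],.042)))
for n,v in(('4',461),('5',478)): print(n,rd(ray(wm(f'wm{n}.npy'),[(170,v)],.042)))
E
```

```text
4 165 ['435:20/25', '438:28/27', '441:15/69', '444:22/106', '447:23/102', '450:17/226', '453:17/224', '456:17/224', '459:19/226', '462:143/184', '465:135/185', '468:133/186', '471:135/185', '474:135/189', '477:97/42']
4 180 ['435:194/154', '438:194/154', '441:58/114', '444:20/104', '447:20/100', '450:16/227', '453:16/226', '456:17/226', '459:19/229', '462:140/189', '465:39/26', '468:33/23', '471:32/24', '474:32/24', '477:31/25']
4 460 ['435:199/173', '438:197/173', '441:174/170', '444:22/149', '447:14/239', '450:14/238', '453:14/238', '456:13/237', '459:136/213', '462:135/213', '465:133/202', '468:13/19', '471:22/23', '474:29/26', '477:29/26']
4 475 ['435:26/29', '438:18/29', '441:19/27', '444:21/120', '447:14/240', '450:14/237', '453:13/237', '456:12/236', '459:136/212', '462:134/213', '465:135/214', '468:135/213', '471:134/213', '474:134/213', '477:135/218']
4 green rows 275 365 [[  60.9  -69.4]
 [  69.3 -103.6]
 [  69.7  -70.3]]
5 165 ['435:32/16', '438:34/15', '441:15/51', '444:17/77', '447:17/76', '450:20/77', '453:17/77', '456:17/76', '459:17/76', '462:19/80', '465:21/84', '468:21/181', '471:21/180', '474:22/184', '477:14/36']
5 180 ['435:231/53', '438:219/57', '441:203/117', '444:194/121', '447:194/121', '450:194/122', '453:198/121', '456:196/122', '459:98/99', '462:19/82', '465:36/14', '468:17/15', '471:51/15', '474:60/17', '477:27/19']
5 460 ['435:213/79', '438:202/134', '441:202/135', '444:204/135', '447:206/135', '450:202/135', '453:204/135', '456:204/135', '459:202/135', '462:158/129', '465:20/100', '468:64/12', '471:30/17', '474:26/20', '477:32/16']
5 475 ['435:35/22', '438:13/19', '441:40/19', '444:16/48', '447:24/84', '450:25/82', '453:22/82', '456:22/82', '459:21/98', '462:21/97', '465:22/116', '468:22/198', '471:22/197', '474:22/197', '477:8/188']
5 green rows 339 364 [[ 60.9 -38. ]
 [ 69.  -48.1]
 [ 69.4 -40.1]]
4 [[ -60.9 -144.1]]
5 [[ -61.5 -100.2]]
```

The rear rim lies at −100.2 mm, so the purple side is flush. I hold for eight more rows, then draw back about 100 mm.

Call:
send_rows:
  slide:
    - [0, 0, 0]
    - [0, 0, 0]
    - [0, 0, 0]
    - [0, 0, 0]
    - [0, 0, 0]
    - [0, 0, 0]
    - [0, 0, 0]
    - [0, 0, 0]
  roll: [0, 0, 0, 0, 0, 0, 0, 0]
  claw: [0.5, 0.5, 0.5, 0.5, 0.5, 0.5, 0.5, 0.5]

```text
t: 11.07
eef_pos: [0.5041, 0.1781, 0.0093]
tool_rot: [0.003, 0.682, 0.732, -0.004]
contact_force: [0.7, -15.5, 9.4]
gripper_width: 0.497
grasp_force: 7.8
```

Call:
send_rows:
  slide:
    - [-8, 0, 0]
    - [-16, 0, 0]
    - [-24, 0, 0]
    - [-32, 0, 0]
    - [-42, 0, 0]
    - [-54, 0, 0]
    - [-68, 0, 0]
    - [-80, 0, 0]
  roll: [0, 0, 0, 0, 0, 0, 0, 0]
  claw: [0.5, 0.5, 0.5, 0.5, 0.5, 0.5, 0.5, 0.5]

```text
t: 11.73
eef_pos: [0.5098, 0.1037, 0.0094]
tool_rot: [-0.0, 0.68, 0.733, 0.0]
contact_force: [-0.3, 1.9, 1.0]
gripper_width: 0.5
grasp_force: 1.1
```

Call:
send_rows:
  slide:
    - [-10, 0, 0]
    - [-22, 0, 0]
    - [-32, 0, 0]
    - [-40, 0, 0]
    - [-44, 0, 0]
    - [-44, 0, 0]
    - [-40, 0, 0]
    - [-35, 0, 0]
  roll: [0, 0, 0, 0, 0, 0, 0, 0]
  claw: [0.5, 0.5, 0.5, 0.5, 0.5, 0.5, 0, 0]

```text
t: 12.4
eef_pos: [0.512, 0.0696, 0.0092]
tool_rot: [0.0, 0.681, 0.733, -0.0]
contact_force: [-0.5, -0.2, 0.3]
gripper_width: 0.231
grasp_force: 0.0
```

```bash
python3 - <<'E'
from h import *
o,p,R=tool();print(o['t'],p,rd(p),np.degrees(np.arctan2(R[1,0],R[0,0])),o['contact_force'],o['gripper_width'],np.round(o['q'],2))
np.save('wm6.npy',np.array(bot.camera_model('wrist')['camera_from_world']))
a=bot.read_camera('wrist');cv2.imwrite('pics/w6.png',a[:,:,::-1])
P=blobs(a,(125,50,40),(160,255,255),(0,0,640,480));print(P[:3])
k=cv2.inRange(cv2.cvtColor(a,cv2.COLOR_RGB2HSV),np.array((0,0,60)),np.array((179,70,255)))[130:330]
E
```

```text
12.4 [0.51195859 0.06955747 0.00915603] [[  -2.6 -149.7]] 94.23446355597369 [-0.49073006 -0.17501054  0.28051791] 0.23116816087647463 [ 0.22  0.62 -0.59  2.05  0.58  0.64 -0.7 ]
[(3436, array([324.6, 220. ])), (2319, array([323.9, 198.8]))]
```

View pics/w6.png

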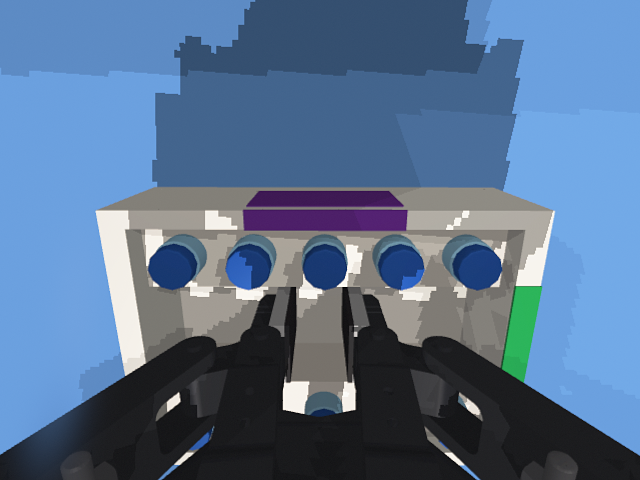

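The tray is square and clear of the hood, with its purple rim edge at row 210. Now I shut the fingers, turn them across the channel and spread them to grip.

Call:
send_rows:
  slide:
    - [-1, 0, -2]
    - [-2, 0, -3]
    - [-2, 0, -3]
    - [-2, 0, -3]
    - [-2, 0, -3]
    - [-2, 0, -3]
    - [-2, 0, -3]
    - [-2, 0, -3]
  roll: [0, 0, 2, 9, 16, 23, 30, 37]
  claw: [0, 0, 0, 0, 0, 0, 0, 0]

```text
t: 13.12
eef_pos: [0.5123, 0.0676, 0.0124]
tool_rot: [0.0, 0.879, 0.477, -0.0]
contact_force: [-0.3, -0.7, 0.5]
gripper_width: 0.001
grasp_force: 0.0
```

Call:
send_rows:
  slide:
    - [0, 0, 0]
    - [0, 0, 0]
    - [0, 0, 0]
    - [0, 0, 0]
    - [0, 0, 0]
    - [0, 0, 0]
    - [0, 0, 0]
    - [0, 0, 0]
  roll: [7, 14, 21, 28, 35, 42, 49, 53]
  claw: [0, 0, 0, 0, 0, 0, 0, 0]

```text
t: 13.78
eef_pos: [0.5123, 0.0678, 0.0125]
tool_rot: [0.0, 0.999, 0.034, 0.0]
contact_force: [-0.2, 0.3, 0.2]
gripper_width: 0.0
grasp_force: 0.0
```

Call:
send_rows:
  slide:
    - [0, 0, 0]
    - [0, 0, 0]
    - [0, 0, 0]
    - [0, 0, 0]
    - [0, 0, 0]
    - [0, 0, 0]
    - [0, 0, 0]
    - [0, 0, 0]
  roll: [0, 0, 0, 0, 0, 0, 0, 0]
  claw: [0, 0.05, 0.1, 0.15, 0.2, 0.25, 0.25, 0.25]
  force: 20

```text
t: 14.45
eef_pos: [0.5123, 0.0677, 0.0123]
tool_rot: [0.0, 0.999, 0.037, -0.0]
contact_force: [-0.1, -0.7, 0.5]
gripper_width: 0.154
grasp_force: 19.7
```

Call:
send_rows:
  slide:
    - [0, 0, 0]
    - [0, 0, 0]
    - [0, 0, 0]
    - [0, 0, 0]
    - [0, 0, 0]
    - [0, 0, 0]
    - [0, 0, 0]
    - [0, 0, 0]
  roll: [-2, -7, -13, -20, -27, -34, -41, -47]
  claw: [0.25, 0.25, 0.25, 0.25, 0.25, 0.25, 0.25, 0.25]

```text
t: 15.12
eef_pos: [0.5125, 0.0676, 0.0123]
tool_rot: [0.0, 0.9, 0.435, 0.0]
contact_force: [0.7, 0.0, -0.6]
gripper_width: 0.156
grasp_force: 19.7
```

Call:
send_rows:
  slide:
    - [0, 0, 0]
    - [0, 0, 0]
    - [0, 0, 0]
    - [0, 0, 0]
    - [0, 0, 0]
    - [0, 0, 0]
    - [0, 0, 0]
    - [0, 0, 0]
  roll: [-7, -14, -21, -28, -35, -40, -43, -43]
  claw: [0.25, 0.25, 0.25, 0.25, 0.25, 0.25, 0.25, 0.25]

```text
t: 15.78
eef_pos: [0.5125, 0.0675, 0.0123]
tool_rot: [-0.0, 0.68, 0.733, 0.0]
contact_force: [-0.2, -0.3, 1.0]
gripper_width: 0.155
grasp_force: 19.7
```

```bash
python3 - <<'E'
from h import *
o,p,R=tool();print(o['t'],p,rd(p),np.degrees(np.arctan2(R[1,0],R[0,0])),o['contact_force'],o['gripper_width'],np.round(o['q'],2))
np.save('wm7.npy',np.array(bot.camera_model('wrist')['camera_from_world']))
a=bot.read_camera('wrist');cv2.imwrite('pics/w7.png',a[:,:,::-1])
E
```

```text
15.7833 [0.51249776 0.06754845 0.01230748] [[  -2.2 -151.7]] 94.3470243426427 [-0.21733071 -0.29447862  1.04811582] 0.15537037288752528 [ 0.23  0.62 -0.6   2.05  0.58  0.64 -0.69]
```

View pics/w7.png

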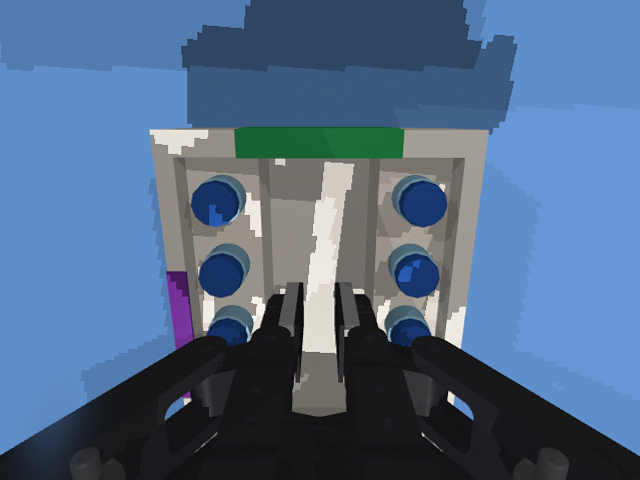

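The tray turned with the gripper. The green end's outer corners are at about (150,130) and (489,130), with the label's middle at (319,128).

```bash
python3 - <<'E'
from h import *
c=ray(wm('wm7.npy'),[(150,130),(489,130),(319.5,128.5)],.042);d=c[1]-c[0]
print(rd(c),np.linalg.norm(d),np.degrees(np.arctan2(d[1],d[0])))
E
```

```text
[[-52.8 -80.4]
 [ 47.2 -80.4]
 [ -2.8 -80. ]] 0.09998585739469247 4.381583620881606
```

Call:
send_rows:
  slide:
    - [5, 0, 0]
    - [15, 1, 0]
    - [27, 1, 0]
    - [40, 2, 0]
    - [53, 3, 0]
    - [63, 3, 0]
    - [70, 3, 0]
    - [74, 3, 0]
  roll: [0, 0, 0, 0, 0, 0, 0, 0]
  claw: [0.25, 0.25, 0.25, 0.25, 0.25, 0.25, 0.25, 0.25]

```text
t: 16.5
eef_pos: [0.5094, 0.1434, 0.0123]
tool_rot: [-0.0, 0.68, 0.734, 0.0]
contact_force: [0.9, -4.4, 4.4]
gripper_width: 0.155
grasp_force: 19.7
```

Call:
send_rows:
  slide:
    - [2, 0, 0]
    - [4, 0, 0]
    - [6, 0, 0]
    - [7, 0, 0]
    - [8, 0, 0]
    - [9, 0, 0]
    - [9, 0, 0]
    - [9, 0, 0]
  roll: [0, 0, 0, 0, 0, 0, 0, 0]
  claw: [0.25, 0.25, 0.25, 0.25, 0.25, 0.25, 0.25, 0.25]

```text
t: 17.17
eef_pos: [0.5095, 0.1476, 0.0123]
tool_rot: [0.001, 0.681, 0.732, -0.002]
contact_force: [0.7, -8.6, 6.7]
gripper_width: 0.156
grasp_force: 19.7
```

```bash
python3 - <<'E'
from h import *
o,p,R=tool();print(o['t'],p,rd(p),np.degrees(np.arctan2(R[1,0],R[0,0])),o['contact_force'],o['torque'])
np.save('wm8.npy',np.array(bot.camera_model('wrist')['camera_from_world']))
a=bot.read_camera('wrist');cv2.imwrite('pics/w8.png',a[:,:,::-1])
E
```

```text
17.1667 [0.50949353 0.14762538 0.01229043] [[  1.  -71.7]] 94.1340846909036 [ 0.6578805  -8.57366618  6.65942577] [-1.92316092 -0.03938118  0.11282859]
```

The TCP reads −71.7 mm under 8.6 N of contact, which is the expected flush position. I release, rise straight up and check numerically. I have already viewed 11 pictures, one over the limit, so I'll view no more.

Call:
send_rows:
  slide:
    - [0, 0, 0]
    - [0, 0, 0]
    - [0, 0, 0]
    - [0, 0, 0]
    - [-2, 0, 0]
    - [-3, 0, 0]
    - [-3, 0, 0]
    - [-3, 0, 0]
  roll: [0, 0, 0, 0, 0, 0, 0, 0]
  claw: [0.1, 0, 0, 0, 0, 0, 0, 0]

```text
t: 17.88
eef_pos: [0.5093, 0.1477, 0.0123]
tool_rot: [-0.0, 0.68, 0.733, 0.0]
contact_force: [-0.1, -0.1, -1.0]
gripper_width: -0.0
grasp_force: 0.0
```

Call:
send_rows:
  slide:
    - [0, 0, -4]
    - [0, 0, -12]
    - [0, 0, -25]
    - [0, 0, -45]
    - [0, 0, -70]
    - [0, 0, -95]
    - [0, 0, -120]
    - [0, 0, -140]
  roll: [0, 0, 0, 0, 0, 0, 0, 0]
  claw: [0, 0, 0, 0, 0, 0, 0, 0]

```text
t: 18.55
eef_pos: [0.5098, 0.1483, 0.1556]
tool_rot: [0.001, 0.68, 0.733, 0.001]
contact_force: [1.0, 0.2, 0.4]
gripper_width: -0.001
grasp_force: 0.0
```

Call:
send_rows:
  slide:
    - [-10, 0, -10]
    - [-25, 0, -20]
    - [-45, 0, -35]
    - [-65, 0, -50]
    - [-80, 0, -60]
    - [-90, 0, -60]
    - [-90, 0, -60]
    - [-90, 0, -60]
  roll: [0, 0, 0, 0, 0, 0, 0, 0]
  claw: [0, 0, 0, 0, 0, 0, 0, 0]

```text
t: 19.22
eef_pos: [0.5156, 0.058, 0.2123]
tool_rot: [-0.0, 0.681, 0.733, -0.0]
contact_force: [-0.1, 0.4, -0.1]
gripper_width: -0.003
grasp_force: 0.0
```

```bash
python3 - <<'E'
from h import *
o,p,R=tool();print(o['t'],p,rd(p),o['contact_force'])
m=bot.camera_model('wrist');a=bot.read_camera('wrist');cv2.imwrite('pics/w9.png',a[:,:,::-1])
h=cv2.cvtColor(a,cv2.COLOR_RGB2HSV)
# vial caps (z .046): mean & direction of the two rows
B=blobs(a,(108,190,40),(125,255,200),(0,0,640,480),60);W=rd(ray(m,[b[1] for b in B],.046));print([(b[0],tuple(b[1]),tuple(w)) for b,w in zip(B[:14],W)])
P=blobs(a,(125,50,40),(160,255,255),(0,0,640,480),20);print('purple',[(b[0],tuple(b[1])) for b in P[:3]],rd(ray(m,[b[1] for b in P[:3]],.042)))
E
```

```text
19.2167 [0.51562325 0.05801577 0.21225539] [[   0.2 -161.5]] [-0.06531508  0.39750687 -0.14278452]
[(703, (np.float64(560.2), np.float64(331.4)), (np.float64(228.8), np.float64(-279.7))), (245, (np.float64(360.8), np.float64(65.5)), (np.float64(32.0), np.float64(-46.8))), (240, (np.float64(278.3), np.float64(65.2)), (np.float64(-31.4), np.float64(-46.4))), (223, (np.float64(361.9), np.float64(32.4)), (np.float64(32.2), np.float64(-24.0))), (222, (np.float64(359.7), np.float64(98.3)), (np.float64(31.9), np.float64(-70.5))), (219, (np.float64(279.2), np.float64(98.1)), (np.float64(-31.5), np.float64(-70.2))), (218, (np.float64(277.4), np.float64(32.3)), (np.float64(-31.2), np.float64(-23.7))), (205, (np.float64(280.0), np.float64(129.5)), (np.float64(-31.6), np.float64(-94.0))), (205, (np.float64(358.8), np.float64(129.7)), (np.float64(31.9), np.float64(-94.3))), (193, (np.float64(357.7), np.float64(159.7)), (np.float64(31.6), np.float64(-118.1))), (192, (np.float64(280.8), np.float64(159.3)), (np.float64(-31.8), np.float64(-117.6)))]
purple [(568, (np.float64(260.3), np.float64(97.2)))] [[-46.9 -69.2]]
```

The vial caps put the tray centre at (0.2, −70.6) mm in the reader frame, within 0.5° of square, so the green end is flush. Handing in.

```bash
python3 -c "
from station import bot
print(bot.hand_in())"
```

```text
the job is handed in; nothing more can be done
None
```

The tray was registered purple side first and now stands with its green end flush (about 0.6 mm from the plate, 0.2 mm off centre, under 0.5° from square); I handed it in at about 19 s with no verdict returned, after one light bump of the gripper on the hood (about 11 N) and 11 pictures viewed against the limit of 10.

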